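Register a linocut plate on its printing board

ROBOT

A 6-joint arm with a two-finger parallel gripper is mounted at the origin on the work surface. World frame = base frame: x ahead of the robot, y to its left, z up, the work surface at z = 0. Lengths are in m, angles in rad, forces in N, time in s.
With the tool pointing down it reaches from about 0.35 to 0.975 m from the base axis. Payload 4.9 kg.
Tool frame: the origin (TCP) lies at the very end of the fingers, on their centre line; the grasp point (between the pads) lies 19 mm behind it; z points along the fingers, y is the direction in which the jaws open and shut (so a half turn about z gives the same grasp; the last joint's range is limited). The gripper opens to 85 mm and grips with 20 to 120 N. Pads are 22 mm wide; open, the fingers measure 114 mm over their backs; the gripper's body (76 mm by 85 mm) begins 54 mm behind the grasp point. The pads swing forward as they close: fully open they stand 13 mm farther back than shut.
Start: joints at [-1.296, 0.053, 1.613, -0, 1.476, -0.119], TCP at [0.24, -0.577, 0.231] pointing down, gripper open.
Joint ranges: [-3.01, 3.01], [-1.01, 2.22], [0.06, 2.58], [-1.02, 4.17], [0.09, 2.62], [-3.14, 3.14]. Speed limits (rad/s): [2.57, 2.57, 3.14, 3.14, 3.14, 3.14].

INTERFACE

Orientations are given as a unit quaternion [w, x, y, z].
In Python, from plant import state, eyes, job_done gives the robot as it stands.
- The arm moves only by the tool apply_moves, never from a script. Its argument "commands" is a list of rows, each an object with "linear": the shift along the tool's x, y, z in m, a list of three; "delta_rot": the turn, a rotation vector about the tool's x, y, z in degrees, a list of three; "fingers": the closure in counts, from 0 (fully open) to 255 (shut). In form: [{"linear": [x, y, z], "delta_rot": [wx, wy, wz], "fingers": fingers}, ...]. A call has exactly 8 rows; each row is the pose to reach, as a shift and turn from the pose commanded when the call began, along the tool's axes at that moment; what a row does not reach only later rows make up. A row lasts 1/10 s, in which the tool goes at most 50 mm and 8.59 degrees, less where a joint would pass 70% of its speed; a pose out of reach is approached as far as the arm can. A call with a gripper value outside its range is refused whole. The fingers move at their own pace and stop on an object; the grip force is fixed at half the most. Time passes only in rows, so rows that repeat a pose let the fingers close, or fill a call up. It gives the time, the measured TCP pose, the force and the opening at its end, in the units of the state.
- state(): the state, without advancing time (a new reading comes with each control period).
- eyes.grab_frame(name): name is "side" or "top"; returns the picture (480x640x3 uint8, red, green, blue); there is no depth.
- eyes.camera_params(name): a dict with "fx", "fy", "cx", "cy" (pixels), "position" and "rotation" of the camera in the world. Camera axes: x right, y down, z forward; pixel columns grow to the right and rows downward; lengths in m; the calibration is good to about 2 mm. A picture is of the moment at which its call begins. camera_params takes no time and is no camera call.
- job_done(): hands the job in, once; it reports no verdict.
The state is a dict: "time": time; "joint_pos": joint angles; "joint_vel": joint speeds; "joint_efforts": joint torques, N m; "tool_pos": TCP position; "tool_rot": TCP orientation; "contact_force": force on the tool from outside, world axes, zero at the start; "ft_torque": the same for the moment, N m; "gripper_width": opening from 0.0 (shut) to 1.0 (fully open).
Only numpy, scipy, OpenCV 4.12 (cv2) and the standard library are available. Lean on these libraries where they do the work, as an engineer would, in place of code of your own. Each camera call takes 0.05 s, during which the arm holds its last target.

TASK

The linocut plate lies loosely on top of the two register pins of the printing board. Without lifting it, nudge it with the fingertips back against the wooden fence and along it to the robot's left until both its holes drop over the pins and it lies flat on the board; then push the peg of the wooden turn button round, as far as it goes, so that it lies across the plate's left end. Leave the other studio things where they are.

Things in the scene. Friction and masses are not known exactly. Their poses are not given: they have to be found in the camera images.
- board: Plywood printing board fixed to the table, x -130 to +140 mm, y +-210 mm about its origin, flat top (the bed) 15 mm above the table. Origin on the table under the middle of the seated plate's place; z up, x away from the robot towards the fence, y to the left along the fence.
- bed (a point): Point on the bed right above the board's origin, axes as the board. The plate is home when its origin is here.
- fence (a point): Top middle of the fence's near face (board x +56, y 0): a straight wooden strip along y, 240 mm long, 18 mm wide, 18 mm above the bed. With the plate pushed against it, the holes are in line with the pins in x to within 1 mm.
- pin_right (a point): Top centre of the right register pin (board x +32, y -40 mm): steel, 8 mm diameter, 8 mm high above the bed, its upper 3 mm tapering to 4 mm. Once the plate's holes have dropped over the pins, the pins stop it.
- pin_left (a point): Top centre of the left register pin (board x +32, y +40 mm), like the other.
- plate: Loose dark hardboard plate 110 (x) x 200 (y) x 8 mm, 0.2 to 0.4 kg, grey lino face 2 mm thick on it. Origin: centre of its underside; x towards its long edge with the holes (fence side). At the start it is tilted, far part up on the pin tops, near long edge on the bed, 18 to 48 mm too far right, its far edge 4 to 15 mm short of the fence, turned up to 0.06 rad.
- hole_right (a point): Centre, at the plate's upper face, of its right hole, 12 mm wide (plate x +32, y -40, z +8 mm). Seated: 8 mm above the bed, over pin_right.
- hole_left (a point): Centre, at the plate's upper face, of its left hole, 12 mm wide (plate x +32, y +40, z +8 mm). Seated: 8 mm above the bed, over pin_left. Sliding the plate takes 2 to 6 N; pushed well off its middle it turns.
- turn_button (a joint): Angle of the turn button about its upright pivot, counter-clockwise from above. At 0 it points to board -x (to the robot); at its stop, 1.57, to board -y, across the plate. Starts at -0.5 to 0, stays where it is left; about 1 N at its peg moves it.
- pivot (a point): Pivot axis of the turn button at its bar's upper face (board x 0, y +116 mm; 18.5 mm above the bed). The wooden bar is 16 mm wide, 8 mm thick and reaches 55 mm from the pivot, its underside 10.5 mm above the bed: it passes over the seated plate but hits a plate still up on the pins. Its 14 mm post stands 9 mm beyond the seated plate.
- button_peg (a point): Top centre of the round upright peg near the bar's end, 45 mm from the pivot: 14 mm diameter, 22 mm tall, its top 40.5 mm above the bed.
- ink_bottle: Bystander: small amber ink bottle, 34 mm across, 75 mm tall, stands on the board behind the fence. Origin at its underside.
- pigment_jar: Bystander: white jar, 44 mm across, 50 mm tall, stands on the board behind the fence. Origin at its underside.
- paint_tube: Bystander: metal paint tube, about 83 mm long, 22 mm high, lies on the near right corner of the board. Origin at its underside.
- brush_tub: Bystander: white plastic tub with brushes, fixed to the table, 92 mm across, 200 mm tall with its brushes, right of the board. Origin at its underside.
- paint_bottle: Bystander: yellow paint bottle, fixed to the table, 52 mm across, 130 mm tall, left of the board. Origin at its underside.
There are look-alikes about, which are no part of the job. What is shaped like the plate but purple or white is not meant.

How it is judged:
By the outcome, as a careful person would: the job done as asked, in the order asked, and still so for the second after the job is handed in, with the robot touching nothing.
It also fails if it takes over 58 s, if anything falls off the work surface, if the arm or the gripper's body presses on something with over 40 N, if the wrist force passes 120 N, or if a joint passes its speed limit or range.

## Working session

There is one attempt and no reset: what is moved stays moved. The work goes in short steps, Python scripts to look and compute and a tool call to move; the robot and the scene stay as the last step left them, time stands still between calls to the robot, and variables do not carry over. Pictures are saved under pics/ and viewed, and the job is handed in when it is done.

Besides the shell and the picture viewer there is one more tool, called after "Emit:" by a JSON object that holds its "name" and its "arguments". apply_moves: Moves the arm, as the interface text tells. Its arguments: {"type":"object","properties":{"commands":{"type":"array","items":{"type":"object","properties":{"linear":{"type":"array","items":{"type":"number"}},"delta_rot":{"type":"array","items":{"type":"number"}},"fingers":{"type":"number"}}}}},"required":["commands"]}

```bash
ls; mkdir -p pics; python3 - <<'E'
from plant import state, eyes
import cv2
s=state(); print({k:s[k] for k in('time','tool_pos','tool_rot','contact_force','gripper_width')})
for n in('side','top'):
    im=eyes.grab_frame(n); cv2.imwrite(f'pics/{n}0.png',im[:,:,::-1]); print(n,eyes.camera_params(n))
E
```

```text
pics
{'time': 0.0, 'tool_pos': array([ 0.23962853, -0.57654756,  0.23004771]), 'tool_rot': array([-1.03700128e-03,  9.80677188e-01,  1.95630187e-01, -9.21912306e-05]), 'contact_force': array([ 0.38536308, -0.1952124 ,  0.30192137]), 'gripper_width': 1.00040804244311}
side {'fx': 484.7241363634798, 'fy': 484.7241363634798, 'cx': 311.75177031632506, 'cy': 232.68831842203878, 'position': array([0.30581419, 0.76507499, 0.63813673]), 'rotation': array([ 0.05866474, -0.10037454,  0.88153457, -0.45758082])}
top {'fx': 447.7102008427245, 'fy': 447.7102008427245, 'cx': 311.758512603578, 'cy': 238.4529096991579, 'position': array([ 0.41195419, -0.01998738,  0.981521  ]), 'rotation': array([ 0.03073112, -0.70350774,  0.70912038, -0.03578737])}
```

View pics/top0.png

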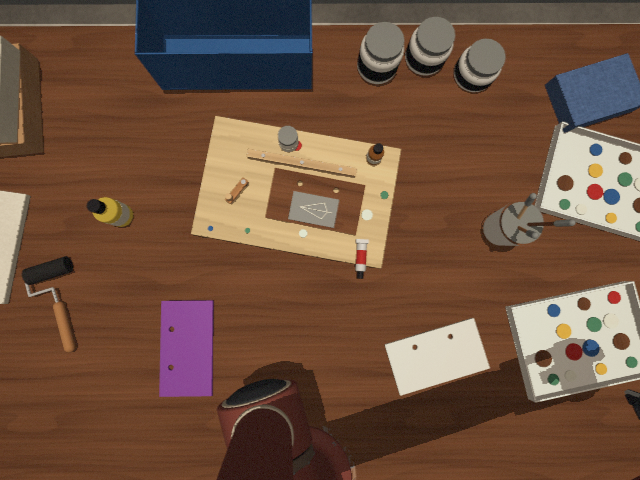

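View pics/side0.png

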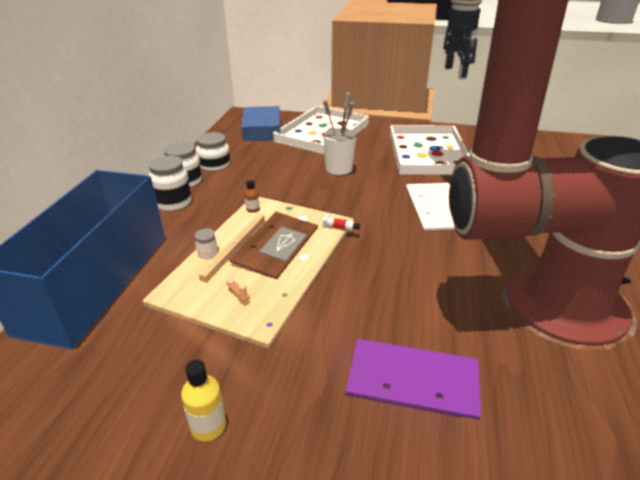

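```bash
cat > h.py <<'E'
import numpy as np, cv2
from scipy.spatial.transform import Rotation as R
from plant import state, eyes
def cam(n):
    p=eyes.camera_params(n); q=p['rotation']
    q=np.asarray(q)
    M=R.from_quat([q[1],q[2],q[3],q[0]]).as_matrix()
    return p,M
def ray(n,uv):
    p,M=cam(n); uv=np.atleast_2d(uv).astype(float)
    d=np.c_[(uv[:,0]-p['cx'])/p['fx'],(uv[:,1]-p['cy'])/p['fy'],np.ones(len(uv))]@M.T
    return p['position'],d
def onz(n,uv,z):
    o,d=ray(n,uv); t=(z-o[2])/d[:,2]; return o+d*t[:,None]
def proj(n,P):
    p,M=cam(n); c=(np.atleast_2d(P)-p['position'])@M
    return np.c_[c[:,0]/c[:,2]*p['fx']+p['cx'],c[:,1]/c[:,2]*p['fy']+p['cy']]
def crop(src,dst,x0,y0,x1,y1,k):
    im=cv2.imread(src)[y0:y1,x0:x1]; cv2.imwrite(dst,cv2.resize(im,None,fx=k,fy=k,interpolation=cv2.INTER_CUBIC))
E
python3 - <<'E'
from h import *
crop('pics/top0.png','pics/top0c.png',185,105,410,275,3.5)
crop('pics/side0.png','pics/side0c.png',145,170,365,350,3.3)
print(onz('top',[(215,117),(400,149),(381,267),(192,235)],.015))
print(onz('side',[(251,196),(350,228),(268,346),(150,300)],.015))
E
```

```text
[[ 0.7758647   0.18548187  0.015     ]
 [ 0.70051187 -0.22422043  0.015     ]
 [ 0.44014425 -0.17617696  0.015     ]
 [ 0.51264326  0.23206077  0.015     ]]
[[ 0.70407834 -0.22097352  0.015     ]
 [ 0.43729142 -0.13400932  0.015     ]
 [ 0.51304298  0.24108798  0.015     ]
 [ 0.76381008  0.18208293  0.015     ]]
```

View pics/top0c.png

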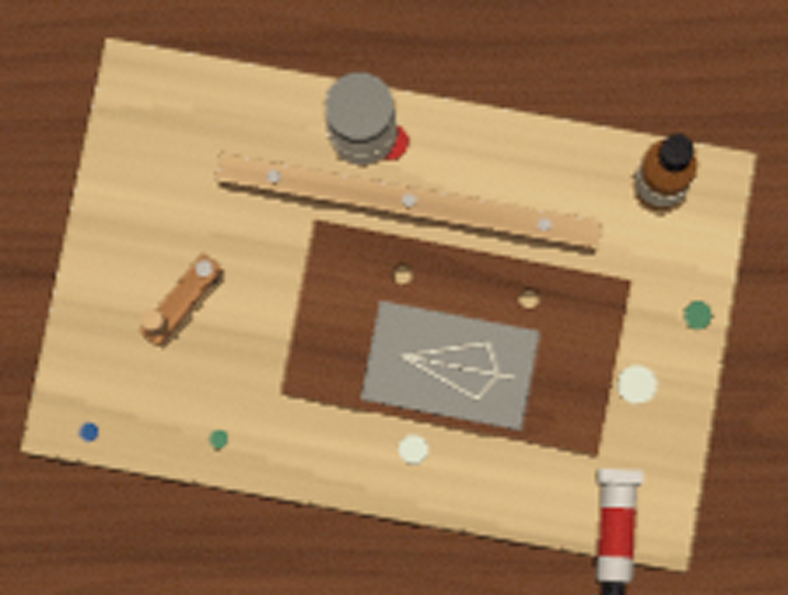

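View pics/side0c.png

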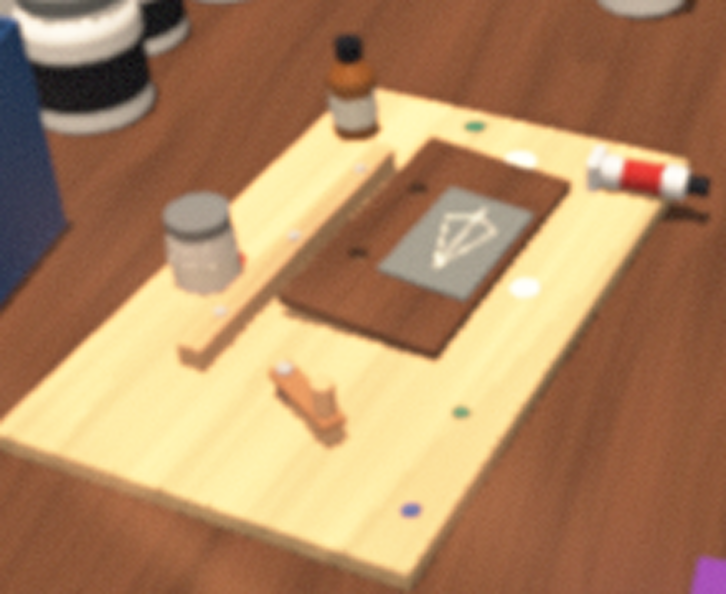

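```bash
cat >> h.py <<'E'
def lfit(pts):
    vx,vy,x,y=cv2.fitLine(np.float32(pts),cv2.DIST_HUBER,0,.01,.01).ravel(); return np.array([vx,vy]),np.array([x,y])
def isect(a,b):
    t=np.linalg.solve(np.c_[a[0],-b[0]],b[1]-a[1]); return a[1]+a[0]*t[0]
def edge(gray,a,b,n=40,w=6,m=.1):
    """subpixel edge pts along a-b: max gradient across"""
    a=np.array(a,float);b=np.array(b,float);d=(b-a)/np.linalg.norm(b-a);nn=np.array([-d[1],d[0]])
    s=np.arange(-w,w+.01,.25);out=[]
    for t in np.linspace(m,1-m,n):
        p=a+(b-a)*t; q=p+s[:,None]*nn
        v=cv2.remap(gray,np.float32(q[:,0])[None],np.float32(q[:,1])[None],cv2.INTER_LINEAR)[0].astype(float)
        v=np.convolve(v,np.ones(5)/5,'same'); g=np.abs(np.gradient(v)); g[:4]=0;g[-4:]=0
        i=g.argmax(); k=slice(max(i-4,0),i+5); ss=(s[k]*g[k]).sum()/g[k].sum()
        out.append(p+ss*nn)
    return lfit(out)
def quad(gray,c,w=5,m=.1):
    L=[edge(gray,c[i],c[(i+1)%4],w=w,m=m) for i in range(4)]
    return np.array([isect(L[i-1],L[i]) for i in range(4)])
E
python3 - <<'E'
from h import *
def rep(n,c,near):
    im=cv2.imread(f'pics/{n}0.png')[:,:,1]
    q=quad(im,c,m=.15); print(n,q.round(1).tolist())
    P=onz(n,q,.015)[:,:2]; print(P.round(4).tolist())
    print('sides',[np.linalg.norm(P[i]-P[(i+1)%4]).round(4) for i in range(4)])
    # order: far-left, far-right, near-right, near-left
    l=np.array([[.14,.21],[.14,-.21],[-.13,-.21],[-.13,.21]])
    M=P-P.mean(0);L=l-l.mean(0)
    yaw=np.arctan2((L[:,0]*M[:,1]-L[:,1]*M[:,0]).sum(),(L*M).sum())
    Rm=np.array([[np.cos(yaw),-np.sin(yaw)],[np.sin(yaw),np.cos(yaw)]])
    o=P.mean(0)-Rm@l.mean(0); print('yaw',yaw,'o',o, 'res',(P-(l@Rm.T+o)).round(4).tolist())
rep('top',[(215,117),(400,149),(381,267),(192,235)],0)
rep('side',[(150,300),(256,197),(353,219),(268,342)],0)
E
```

```text
top [[214.8000030517578, 115.0999984741211], [400.70001220703125, 148.3000030517578], [380.8999938964844, 268.0], [190.3000030517578, 233.5]]
[[0.7802, 0.1861], [0.7021, -0.2257], [0.438, -0.1759], [0.516, 0.2358]]
sides [np.float64(0.4191), np.float64(0.2687), np.float64(0.4191), np.float64(0.2688)]
yaw -0.18688490483601772 o [0.60417098 0.00598316] res [[-0.0006, -0.0002], [-0.0006, 0.0006], [0.0006, 0.0003], [0.0005, -0.0007]]
side [[143.5, 301.1000061035156], [253.10000610351562, 194.89999389648438], [354.0, 218.10000610351562], [268.1000061035156, 343.8999938964844]]
[[0.7742, 0.1874], [0.7006, -0.2272], [0.435, -0.1761], [0.5143, 0.2367]]
sides [np.float64(0.4211), np.float64(0.2704), np.float64(0.4203), np.float64(0.2645)]
yaw -0.1844689028759251 o [0.60111612 0.00611324] res [[-0.003, 0.0006], [0.0003, -0.0012], [0.0002, 0.0004], [0.0025, 0.0003]]
```

```bash
cat >> h.py <<'E'
YAW=-0.1865; O=np.array([0.6035,0.006])
RB=np.array([[np.cos(YAW),-np.sin(YAW)],[np.sin(YAW),np.cos(YAW)]])
def tob(P): return (np.atleast_2d(P)[:,:2]-O)@RB
def tow(p): return np.atleast_2d(p)[:,:2]@RB.T+O
E
python3 - <<'E'
from h import *
im=cv2.imread('pics/top0.png')[:,:,1]
f=lambda x,y:(185+x/3.5,105+y/3.5)
c=[f(315,222),f(630,281),f(599,457),f(283,396)]
q=quad(im,c,w=4)
for z1,z2 in((.0334,.023),(.0254,.017)):
    P=np.array([tob(onz('top',q[i],z))[0] for i,z in enumerate((z1,z1,z2,z2))])
    print(P.round(4).tolist(),'angle',np.arctan2(*(P[0]-P[1]))*-1,'sides',[np.linalg.norm(P[i]-P[(i+1)%4]).round(4) for i in range(4)])
print('holes',tob(onz('top',[f(403,276),f(528,300)],.031)))
for n,e,z in(('fence front top',[f(222,180),f(598,250)],.033),('pivot',[f(203,268)],.0335),('peg',[f(155,322)],.0555)):
    print(n,tob(onz('top',e,z)))
g=lambda x,y:(145+x/3.3,170+y/3.3)
print('side peg',tob(onz('side',[g(325,388)],.0555)),'pivot',tob(onz('side',[g(285,367)],.0335)))
print('tube',tob(onz('top',[f(600,475),f(640,475),f(598,578)],.03)))
for n in('top','side'):
  a=[];
  print(n,'pred pin', proj(n,np.c_[tow([(.032,-.04),(.032,.04)]),[.023,.023]]))
E
```

```text
[[0.0434, 0.0552], [0.0409, -0.1437], [-0.0693, -0.1423], [-0.0669, 0.0569]] angle -0.012367592032303632 sides [np.float64(0.1989), np.float64(0.1102), np.float64(0.1992), np.float64(0.1103)]
[[0.0453, 0.0562], [0.0428, -0.1444], [-0.0686, -0.1428], [-0.0662, 0.0577]] angle -0.012367592032304081 sides [np.float64(0.2006), np.float64(0.1114), np.float64(0.2005), np.float64(0.1115)]
holes [[ 0.0180142  -0.00584721]
 [ 0.01699814 -0.08426015]]
fence front top [[ 0.05691097  0.11493224]
 [ 0.05509859 -0.1212993 ]]
pivot [[0.00043539 0.11579323]]
peg [[-0.04118698  0.1336183 ]]
side peg [[-0.04587172  0.14101145]] pivot [[-0.0006295   0.11362941]]
tube [[-0.08164997 -0.14618598]
 [-0.07730523 -0.1702205 ]
 [-0.14367387 -0.15552851]]
top pred pin [[316.80276948 181.18787165]
 [280.66299676 174.73096359]]
side pred pin [[256.4709684  238.45175532]
 [237.31354853 259.37430891]]
```

```bash
cat >> h.py <<'E'
def go(bx,by,z,psi=0.):
    """tool-frame shift/turn from measured pose to board point, tool x at angle psi (rad) to board x"""
    s=state(); q=s['tool_rot']; M=R.from_quat([q[1],q[2],q[3],q[0]])
    T=np.r_[tow([(bx,by)])[0],z]; a=YAW+psi
    G=R.from_matrix(np.array([[np.cos(a),np.sin(a),0],[np.sin(a),-np.cos(a),0],[0,0,-1]]))
    print('lin',M.inv().apply(T-s['tool_pos']).round(4).tolist(),'rot',np.degrees((M.inv()*G).as_rotvec()).round(2).tolist())
def st():
    s=state();q=s['tool_rot'];M=R.from_quat([q[1],q[2],q[3],q[0]]).as_matrix()
    f=s['contact_force'];print('t',round(s['time'],2),'board',tob(s['tool_pos'])[0].round(4),'z',s['tool_pos'][2].round(4),'psi',round(np.arctan2(M[1,0],M[0,0])-YAW,4),'tilt',M[:,2].round(3),'Fboard',(f[:2]@RB).round(2),f[2].round(2),'w',round(s['gripper_width'],3),'j6',s['joint_pos'].round(2))
E
python3 - <<'E'
from h import *
st(); go(-.115,-.044,.10)
E
```

```text
t 0.1 board [-0.2495 -0.64  ] z 0.2302 psi 0.5803 tilt [-0.     0.002 -1.   ] Fboard [ 0.72 -0.22] -0.61 w 1.0 j6 [-1.3   0.05  1.61 -0.    1.48 -0.12]
lin [0.4392, -0.4244, 0.1311] rot [-0.1, 0.02, 33.25]
```

Emit:
{"name": "apply_moves", "arguments": {"commands": [{"linear":[0.033,-0.032,0.0],"delta_rot":[0,0,5],"fingers":128},{"linear":[0.066,-0.064,0.0],"delta_rot":[0,0,10],"fingers":128},{"linear":[0.1,-0.096,0.0],"delta_rot":[0,0,15],"fingers":128},{"linear":[0.133,-0.128,0.0],"delta_rot":[0,0,20],"fingers":128},{"linear":[0.166,-0.16,0.0],"delta_rot":[0,0,25],"fingers":128},{"linear":[0.2,-0.192,0.0],"delta_rot":[0,0,30],"fingers":128},{"linear":[0.233,-0.224,0.0],"delta_rot":[0,0,33.2],"fingers":128},{"linear":[0.265,-0.256,0.0],"delta_rot":[-0.1,0,33.2],"fingers":128}]}}

```text
time: 0.9
tool_pos: [0.3865, -0.2371, 0.2309]
tool_rot: [0.001, 0.996, -0.093, 0.0]
contact_force: [1.5, -0.8, -0.4]
gripper_width: 0.496
```

```bash
python3 - <<'E'
from h import *
st(); go(-.115,-.044,.06)
E
```

```text
t 0.9 board [-0.1682 -0.2792] z 0.2309 psi -0.0005 tilt [ 0.    -0.001 -1.   ] Fboard [ 1.65 -0.52] -0.4 w 0.496 j6 [-0.71 -0.38  2.   -0.    1.52  1.04]
lin [0.053, -0.2354, 0.1706] rot [0.08, -0.02, -0.03]
```

Emit:
{"name": "apply_moves", "arguments": {"commands": [{"linear":[0.01,-0.04,0.0],"delta_rot":[0,0,0],"fingers":128},{"linear":[0.02,-0.08,0.0],"delta_rot":[0,0,0],"fingers":128},{"linear":[0.03,-0.12,0.02],"delta_rot":[0,0,0],"fingers":128},{"linear":[0.04,-0.16,0.05],"delta_rot":[0,0,0],"fingers":128},{"linear":[0.05,-0.2,0.09],"delta_rot":[0,0,0],"fingers":128},{"linear":[0.053,-0.23,0.13],"delta_rot":[0,0,0],"fingers":128},{"linear":[0.053,-0.235,0.17],"delta_rot":[0,0,0],"fingers":128},{"linear":[0.053,-0.235,0.17],"delta_rot":[0,0,0],"fingers":128}]}}

```text
time: 1.7
tool_pos: [0.4757, -0.0156, 0.0534]
tool_rot: [0.0, 0.996, -0.091, -0.007]
contact_force: [-1.9, -0.0, -0.2]
gripper_width: 0.499
```

```bash
python3 - <<'E'
from h import *
st(); go(-.115,-.044,.015)
for n in('side','top'): cv2.imwrite(f'pics/{n}1.png',eyes.grab_frame(n)[:,:,::-1])
crop('pics/side1.png','pics/side1c.png',145,150,385,350,3)
E
```

```text
t 1.7 board [-0.1216 -0.0449] z 0.0534 psi 0.0036 tilt [-0.015  0.001 -1.   ] Fboard [-1.83 -0.36] -0.19 w 0.499 j6 [-0.19 -0.11  2.09 -0.    1.18  1.57]
lin [0.0071, -0.0009, 0.0383] rot [0.09, 0.85, 0.21]
```

View pics/side1c.png

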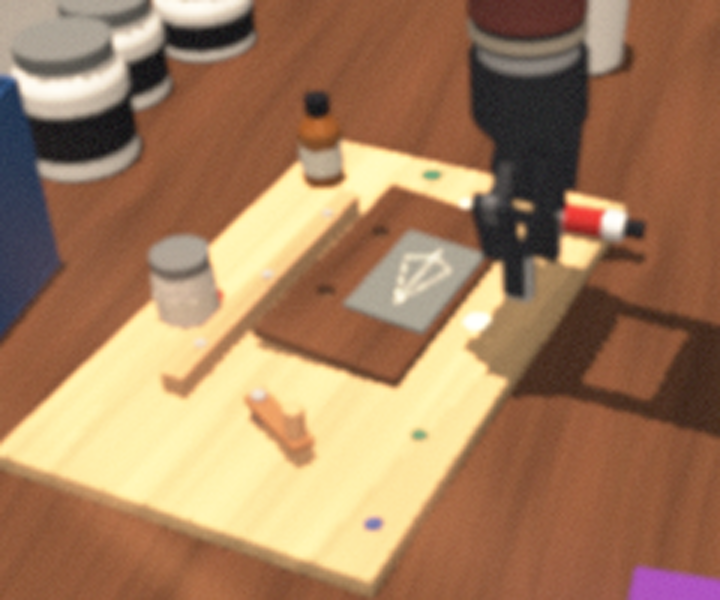

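Emit:
{"name": "apply_moves", "arguments": {"commands": [{"linear":[0,0,0.0],"delta_rot":[0,0,0],"fingers":128},{"linear":[0,0,0.01],"delta_rot":[0,0,0],"fingers":128},{"linear":[0,0,0.02],"delta_rot":[0,0,0],"fingers":128},{"linear":[0,0,0.03],"delta_rot":[0,0,0],"fingers":128},{"linear":[0,0,0.035],"delta_rot":[0,0,0],"fingers":128},{"linear":[0,0,0.037],"delta_rot":[0,0,0],"fingers":128},{"linear":[0,0,0.037],"delta_rot":[0,0,0],"fingers":128},{"linear":[0,0,0.037],"delta_rot":[0,0,0],"fingers":128}]}}

```text
time: 2.6
tool_pos: [0.482, -0.0182, 0.0241]
tool_rot: [0.001, 0.996, -0.093, 0.0]
contact_force: [1.0, -0.6, 0.3]
gripper_width: 0.496
```

```bash
python3 - <<'E'
from h import *
st(); go(-.115,-.044,.015)
E
```

```text
t 2.6 board [-0.1149 -0.0463] z 0.0241 psi 0.0009 tilt [ 0.001 -0.002 -1.   ] Fboard [ 1.12 -0.44] 0.25 w 0.496 j6 [-0.19 -0.06  2.1  -0.    1.1   1.57]
lin [-0.0001, -0.0024, 0.0091] rot [0.09, -0.05, 0.05]
```

Emit:
{"name": "apply_moves", "arguments": {"commands": [{"linear":[0,-0.001,0.003],"delta_rot":[0,0,0],"fingers":128},{"linear":[0,-0.002,0.006],"delta_rot":[0,0,0],"fingers":128},{"linear":[0,-0.002,0.008],"delta_rot":[0,0,0],"fingers":128},{"linear":[0,-0.002,0.009],"delta_rot":[0,0,0],"fingers":128},{"linear":[0,-0.002,0.01],"delta_rot":[0,0,0],"fingers":128},{"linear":[0,-0.002,0.011],"delta_rot":[0,0,0],"fingers":128},{"linear":[0,-0.002,0.012],"delta_rot":[0,0,0],"fingers":128},{"linear":[0,-0.002,0.012],"delta_rot":[0,0,0],"fingers":128}]}}

```text
time: 3.4
tool_pos: [0.4823, -0.0163, 0.0132]
tool_rot: [0.001, 0.996, -0.093, -0.0]
contact_force: [-5.1, 0.7, 9.2]
gripper_width: 0.5
```

```bash
python3 - <<'E'
from h import *
st(); 
for n in('side','top'): cv2.imwrite(f'pics/{n}2.png',eyes.grab_frame(n)[:,:,::-1])
crop('pics/side2.png','pics/side2c.png',265,190,385,280,6)
crop('pics/top2.png','pics/top2c.png',245,105,405,275,3.5)
E
```

```text
t 3.4 board [-0.115  -0.0444] z 0.0132 psi 0.0012 tilt [-0.001 -0.001 -1.   ] Fboard [-5.15 -0.29] 9.16 w 0.5 j6 [-0.19 -0.04  2.1  -0.    1.08  1.57]
```

View pics/side2c.png

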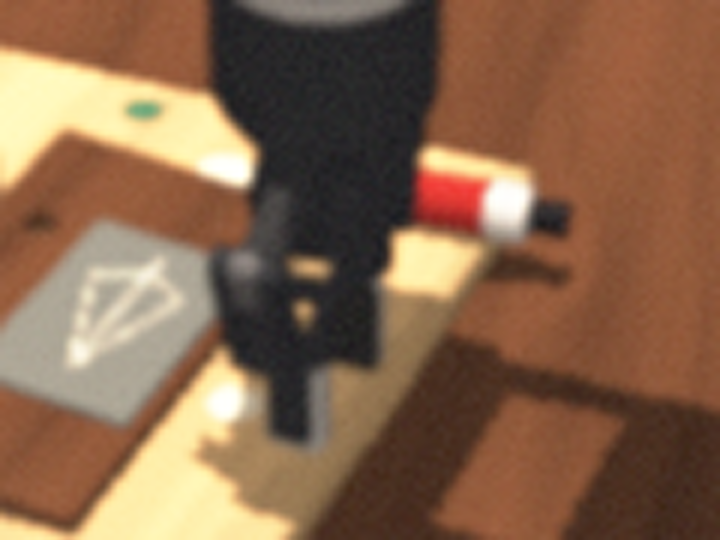

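View pics/top2c.png

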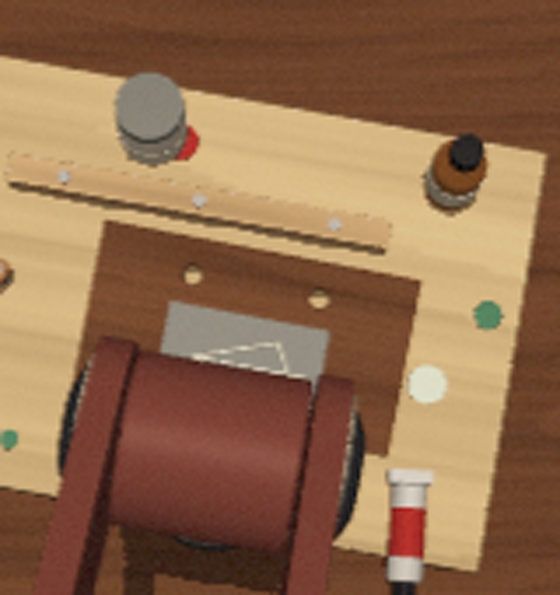

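Emit:
{"name": "apply_moves", "arguments": {"commands": [{"linear":[0.0,0,-0.004],"delta_rot":[0,0,0],"fingers":128},{"linear":[0.01,0,-0.004],"delta_rot":[0,0,0],"fingers":128},{"linear":[0.02,0,-0.004],"delta_rot":[0,0,0],"fingers":128},{"linear":[0.027,0,-0.004],"delta_rot":[0,0,0],"fingers":128},{"linear":[0.031,0,-0.004],"delta_rot":[0,0,0],"fingers":128},{"linear":[0.035,0,-0.004],"delta_rot":[0,0,0],"fingers":128},{"linear":[0.038,0,-0.004],"delta_rot":[0,0,0],"fingers":128},{"linear":[0.041,0,-0.004],"delta_rot":[0,0,0],"fingers":128}]}}

```text
time: 4.3
tool_pos: [0.522, -0.0238, 0.0155]
tool_rot: [0.001, 0.996, -0.093, -0.001]
contact_force: [-2.3, -0.4, 0.4]
gripper_width: 0.498
```

```bash
python3 - <<'E'
from h import *
st(); 
E
```

```text
t 4.3 board [-0.0746 -0.0444] z 0.0155 psi 0.0009 tilt [-0.002 -0.001 -1.   ] Fboard [-2.15 -0.79] 0.36 w 0.498 j6 [-0.19  0.05  2.   -0.    1.09  1.57]
```

Pushing (−2 N). Continue ~10 mm slowly to the fence.

Emit:
{"name": "apply_moves", "arguments": {"commands": [{"linear":[0.001,0,0],"delta_rot":[0,0,0],"fingers":128},{"linear":[0.002,0,0],"delta_rot":[0,0,0],"fingers":128},{"linear":[0.003,0,0],"delta_rot":[0,0,0],"fingers":128},{"linear":[0.004,0,0],"delta_rot":[0,0,0],"fingers":128},{"linear":[0.005,0,0],"delta_rot":[0,0,0],"fingers":128},{"linear":[0.006,0,0],"delta_rot":[0,0,0],"fingers":128},{"linear":[0.007,0,0],"delta_rot":[0,0,0],"fingers":128},{"linear":[0.007,0,0],"delta_rot":[0,0,0],"fingers":128}]}}

```text
time: 5.1
tool_pos: [0.5295, -0.0252, 0.016]
tool_rot: [0.001, 0.996, -0.093, 0.0]
contact_force: [-1.2, -0.4, -0.2]
gripper_width: 0.497
```

```bash
python3 - <<'E'
from h import *
st(); 
for n in('side','top'): cv2.imwrite(f'pics/{n}3.png',eyes.grab_frame(n)[:,:,::-1])
crop('pics/side3.png','pics/side3c.png',205,190,385,320,4)
crop('pics/top3.png','pics/top3c.png',245,105,405,275,3.5)
E
```

```text
t 5.1 board [-0.0669 -0.0444] z 0.016 psi 0.0008 tilt [ 0.    -0.002 -1.   ] Fboard [-1.13 -0.66] -0.16 w 0.497 j6 [-0.19  0.07  1.99 -0.    1.09  1.57]
```

View pics/side3c.png

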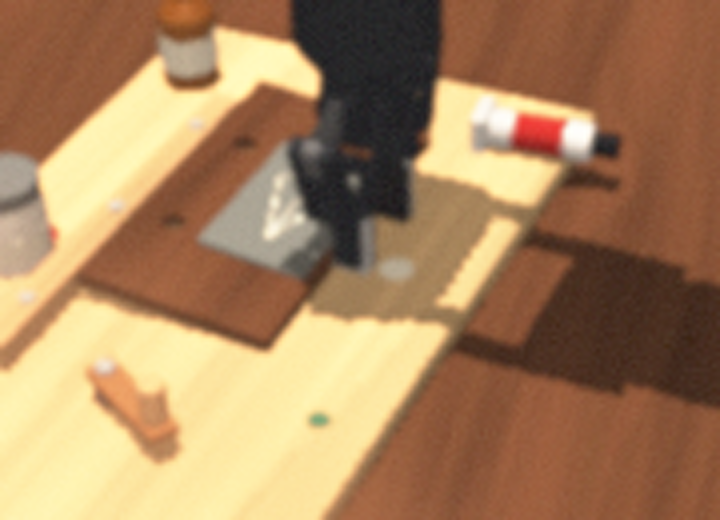

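View pics/top3c.png

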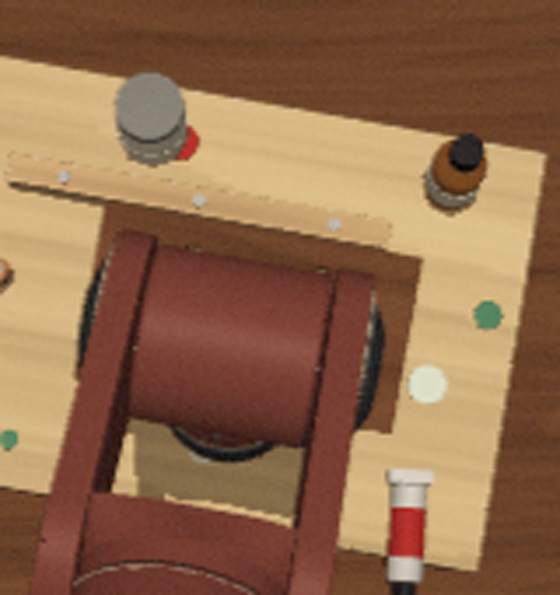

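Emit:
{"name": "apply_moves", "arguments": {"commands": [{"linear":[0.0005,0,0],"delta_rot":[0,0,0],"fingers":128},{"linear":[0.001,0,0],"delta_rot":[0,0,0],"fingers":128},{"linear":[0.0015,0,0],"delta_rot":[0,0,0],"fingers":128},{"linear":[0.002,0,0],"delta_rot":[0,0,0],"fingers":128},{"linear":[0.0025,0,0],"delta_rot":[0,0,0],"fingers":128},{"linear":[0.003,0,0],"delta_rot":[0,0,0],"fingers":128},{"linear":[0.003,0,0],"delta_rot":[0,0,0],"fingers":128},{"linear":[0.003,0,0],"delta_rot":[0,0,0],"fingers":128}]}}

```text
time: 6.0
tool_pos: [0.5307, -0.0253, 0.0158]
tool_rot: [0.001, 0.996, -0.093, -0.002]
contact_force: [-7.3, 0.8, 5.6]
gripper_width: 0.496
```

```bash
python3 - <<'E'
from h import *
st()
E
```

```text
t 6.0 board [-0.0657 -0.0443] z 0.0158 psi 0.001 tilt [-0.004 -0.001 -1.   ] Fboard [-7.34 -0.56] 5.63 w 0.496 j6 [-0.19  0.07  1.98 -0.    1.09  1.57]
```

Emit:
{"name": "apply_moves", "arguments": {"commands": [{"linear":[-0.015,0,-0.002],"delta_rot":[0,0,0],"fingers":128},{"linear":[-0.03,0,-0.02],"delta_rot":[0,0,-8],"fingers":128},{"linear":[-0.03,0,-0.06],"delta_rot":[0,0,-16],"fingers":128},{"linear":[-0.02,0.02,-0.09],"delta_rot":[0,0,-24],"fingers":128},{"linear":[0.0,0.05,-0.1],"delta_rot":[0,0,-32],"fingers":128},{"linear":[0.02,0.08,-0.1],"delta_rot":[0,0,-40],"fingers":128},{"linear":[0.04,0.11,-0.1],"delta_rot":[0,0,-48],"fingers":128},{"linear":[0.055,0.13,-0.1],"delta_rot":[0,0,-56],"fingers":128}]}}

```text
time: 6.8
tool_pos: [0.564, -0.166, 0.1172]
tool_rot: [0.002, 0.922, 0.388, 0.001]
contact_force: [0.9, 0.5, -0.2]
gripper_width: 0.497
```

```bash
python3 - <<'E'
from h import *
st(); go(-.005,-.178,.06,np.pi/2)
cv2.imwrite('pics/top4.png',eyes.grab_frame('top')[:,:,::-1]);crop('pics/top4.png','pics/top4c.png',185,105,410,275,3.5)
E
```

```text
t 6.8 board [-0.0069 -0.1764] z 0.1172 psi 0.9827 tilt [ 0.004 -0.003 -1.   ] Fboard [0.75 0.67] -0.19 w 0.497 j6 [-0.41  0.06  1.8  -0.    1.27  0.36]
lin [-0.0003, 0.0022, 0.0572] rot [0.28, 0.08, -33.7]
```

View pics/top4c.png

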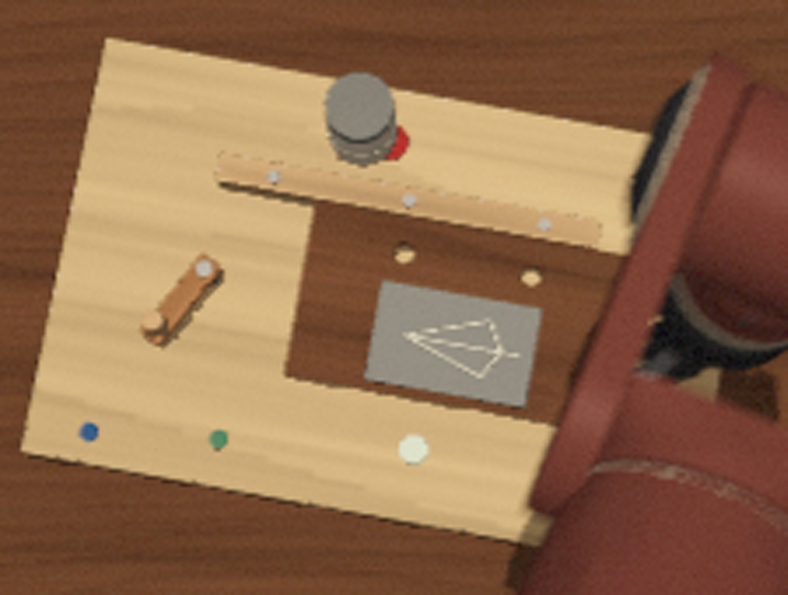

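Emit:
{"name": "apply_moves", "arguments": {"commands": [{"linear":[0,0.002,0],"delta_rot":[0,0,-8],"fingers":128},{"linear":[0,0.002,0.01],"delta_rot":[0,0,-16],"fingers":128},{"linear":[0,0.002,0.03],"delta_rot":[0,0,-24],"fingers":128},{"linear":[0,0.002,0.05],"delta_rot":[0,0,-32],"fingers":128},{"linear":[0,0.002,0.065],"delta_rot":[0,0,-33.7],"fingers":128},{"linear":[0,0.002,0.08],"delta_rot":[0,0,-33.7],"fingers":128},{"linear":[0,0.002,0.09],"delta_rot":[0,0,-33.7],"fingers":128},{"linear":[0,0.002,0.09],"delta_rot":[0,0,-33.7],"fingers":128}]}}

```text
time: 7.65
tool_pos: [0.5628, -0.1646, 0.0244]
tool_rot: [-0.001, 0.772, 0.636, -0.001]
contact_force: [-0.5, 0.3, -0.2]
gripper_width: 0.5
```

```bash
python3 - <<'E'
from h import *
st(); go(-.005,-.160,.0165,np.pi/2)
cv2.imwrite('pics/top5.png',eyes.grab_frame('side')[:,:,::-1]);crop('pics/top5.png','pics/top5c.png',145,150,385,350,3)
E
```

```text
t 7.65 board [-0.0084 -0.1751] z 0.0244 psi 1.5651 tilt [-0.002 -0.001 -1.   ] Fboard [-0.5   0.19] -0.18 w 0.5 j6 [-0.41  0.18  1.85 -0.    1.12 -0.22]
lin [0.0152, 0.0033, 0.0079] rot [-0.13, 0.06, -0.33]
```

View pics/top5c.png

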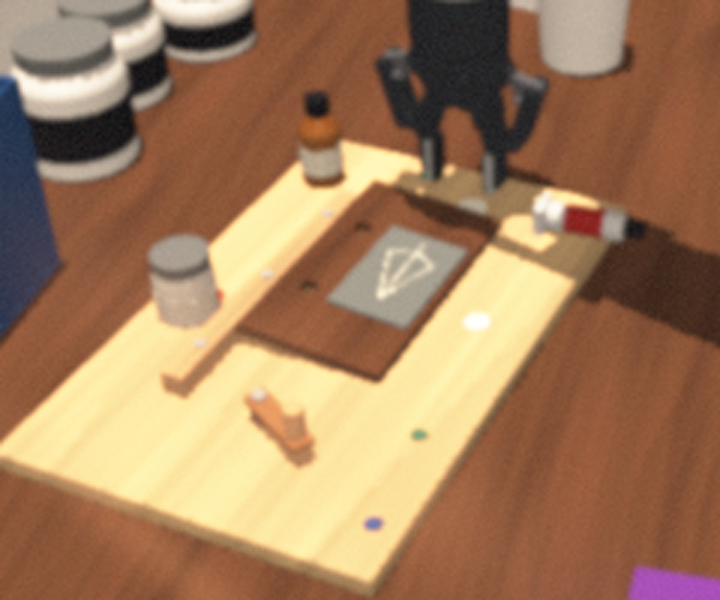

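Emit:
{"name": "apply_moves", "arguments": {"commands": [{"linear":[0,0.003,0.007],"delta_rot":[0,0,-0.3],"fingers":128},{"linear":[0.007,0.003,0.007],"delta_rot":[0,0,-0.3],"fingers":128},{"linear":[0.014,0.003,0.007],"delta_rot":[0,0,-0.3],"fingers":128},{"linear":[0.019,0.003,0.007],"delta_rot":[0,0,-0.3],"fingers":128},{"linear":[0.023,0.003,0.007],"delta_rot":[0,0,-0.3],"fingers":128},{"linear":[0.027,0.003,0.007],"delta_rot":[0,0,-0.3],"fingers":128},{"linear":[0.031,0.003,0.007],"delta_rot":[0,0,-0.3],"fingers":128},{"linear":[0.035,0.003,0.007],"delta_rot":[0,0,-0.3],"fingers":128}]}}

```text
time: 8.5
tool_pos: [0.5736, -0.1312, 0.0195]
tool_rot: [0.001, 0.77, 0.639, -0.0]
contact_force: [-0.8, -2.3, 1.9]
gripper_width: 0.498
```

```bash
python3 - <<'E'
from h import *
st()
for n in('side','top'): cv2.imwrite(f'pics/{n}6.png',eyes.grab_frame(n)[:,:,::-1])
a=cv2.imread('pics/side6.png')[150:350,145:385];b=cv2.imread('pics/top6.png')[105:305,185:425]
cv2.imwrite('pics/b6.png',cv2.resize(np.hstack([a,b]),None,fx=1.66,fy=1.66,interpolation=cv2.INTER_CUBIC))
E
```

```text
t 8.5 board [-0.004  -0.1404] z 0.0195 psi 1.5717 tilt [ 0.001 -0.002 -1.   ] Fboard [-0.35 -2.42] 1.87 w 0.498 j6 [-0.35  0.19  1.84 -0.    1.11 -0.16]
```

View pics/b6.png

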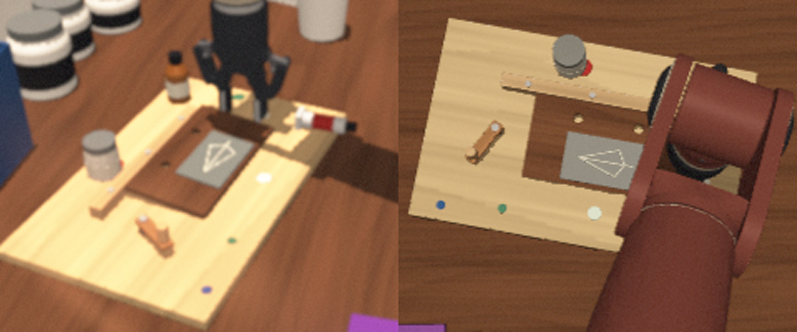

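Emit:
{"name": "apply_moves", "arguments": {"commands": [{"linear":[0.003,0,0.001],"delta_rot":[0,0,0],"fingers":128},{"linear":[0.006,0,0.002],"delta_rot":[0,0,0],"fingers":128},{"linear":[0.009,0,0.002],"delta_rot":[0,0,0],"fingers":128},{"linear":[0.012,0,0.002],"delta_rot":[0,0,0],"fingers":128},{"linear":[0.015,0,0.002],"delta_rot":[0,0,0],"fingers":128},{"linear":[0.018,0,0.002],"delta_rot":[0,0,0],"fingers":128},{"linear":[0.02,0,0.002],"delta_rot":[0,0,0],"fingers":128},{"linear":[0.02,0,0.002],"delta_rot":[0,0,0],"fingers":128}]}}

```text
time: 9.4
tool_pos: [0.5771, -0.111, 0.017]
tool_rot: [0.0, 0.77, 0.639, -0.0]
contact_force: [1.0, -0.2, 0.6]
gripper_width: 0.497
```

```bash
python3 - <<'E'
from h import *
st()
for n in('side','top'): cv2.imwrite(f'pics/{n}7.png',eyes.grab_frame(n)[:,:,::-1])
a=cv2.imread('pics/side7.png')[150:350,145:385]
cv2.imwrite('pics/b7.png',cv2.resize(a,None,fx=3,fy=3,interpolation=cv2.INTER_CUBIC))
crop('pics/top7.png','pics/t7.png',185,105,410,275,3.5)
E
```

```text
t 9.4 board [-0.0043 -0.1199] z 0.017 psi 1.5718 tilt [ 0.    -0.001 -1.   ] Fboard [ 1.05 -0.02] 0.61 w 0.497 j6 [-0.32  0.19  1.85 -0.    1.1  -0.13]
```

View pics/b7.png

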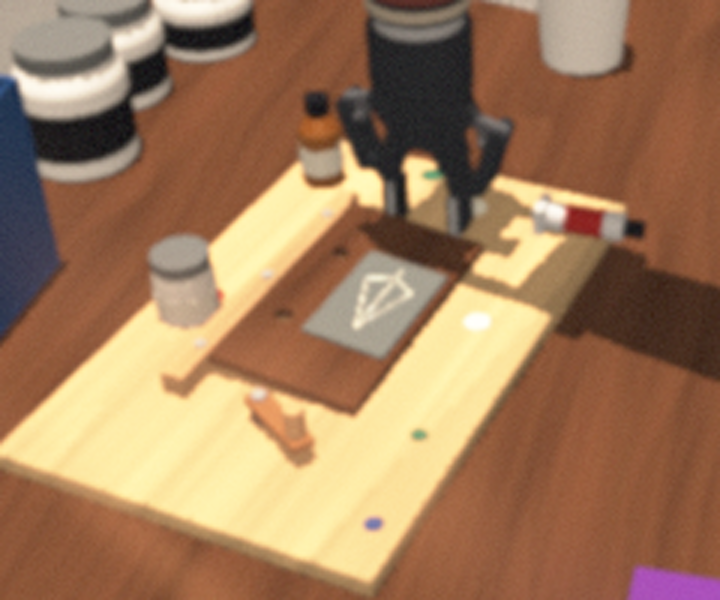

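View pics/t7.png

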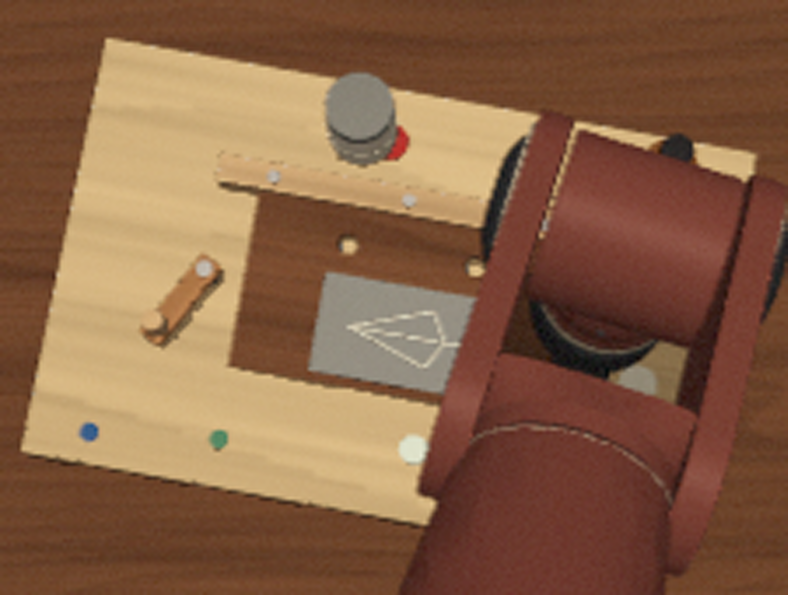

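```bash
python3 - <<'E'
from h import *
f=lambda x,y:(185+x/3.5,105+y/3.5)
im=cv2.imread('pics/top7.png')[:,:,1]
print(tob(onz('top',[f(348,246),f(475,269)],.031)))
e=edge(im,f(257,205),f(231,360),w=4); print(e)
d,p=e; print([tob(onz('top',p+d*t,.028))[0] for t in(-15,15)])
E
```

```text
[[ 0.03045738  0.03093197]
 [ 0.03026609 -0.04874287]]
(array([ 0.17612676, -0.9843675 ], dtype=float32), array([253.759  , 185.83424], dtype=float32))
[array([-0.03628583,  0.09164966]), array([0.02941691, 0.09269306])]
```

Emit:
{"name": "apply_moves", "arguments": {"commands": [{"linear":[0.001,0,0],"delta_rot":[0,0,0],"fingers":128},{"linear":[0.002,0,0],"delta_rot":[0,0,0],"fingers":128},{"linear":[0.003,0,0],"delta_rot":[0,0,0],"fingers":128},{"linear":[0.004,0,0],"delta_rot":[0,0,0],"fingers":128},{"linear":[0.005,0,0],"delta_rot":[0,0,0],"fingers":128},{"linear":[0.006,0,0],"delta_rot":[0,0,0],"fingers":128},{"linear":[0.0065,0,0],"delta_rot":[0,0,0],"fingers":128},{"linear":[0.0065,0,0],"delta_rot":[0,0,0],"fingers":128}]}}

```text
time: 10.3
tool_pos: [0.5783, -0.1053, 0.0172]
tool_rot: [0.001, 0.77, 0.639, -0.001]
contact_force: [-1.2, -1.5, 0.5]
gripper_width: 0.494
```

```bash
cat > look.py <<'E'
from h import *
import sys
k=sys.argv[1]; st()
for n in('side','top'): cv2.imwrite(f'pics/{n}{k}.png',eyes.grab_frame(n)[:,:,::-1])
crop(f'pics/side{k}.png',f'pics/b{k}.png',145,150,385,350,3)
crop(f'pics/top{k}.png',f'pics/t{k}.png',185,105,410,275,3.5)
E
python3 look.py 8
```

```text
t 10.3 board [-0.0041 -0.114 ] z 0.0172 psi 1.5718 tilt [ 0.    -0.002 -1.   ] Fboard [-0.92 -1.67] 0.52 w 0.494 j6 [-0.31  0.19  1.85 -0.    1.1  -0.12]
```

View pics/b8.png

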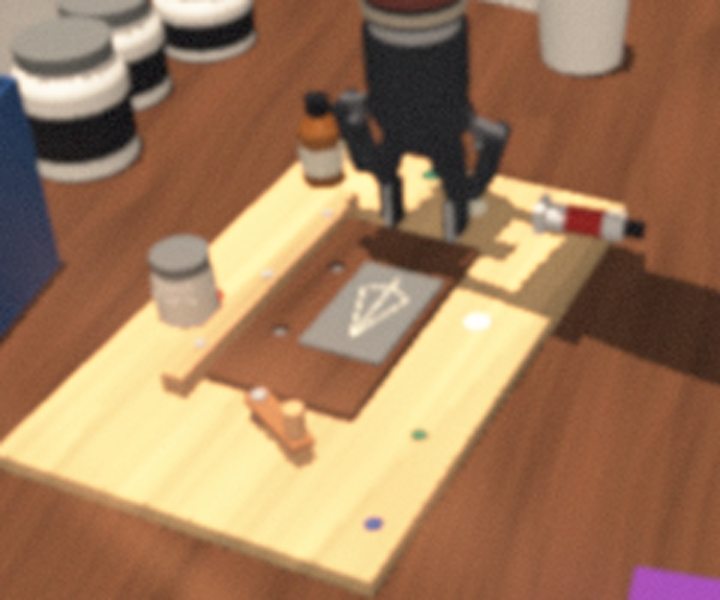

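View pics/t8.png

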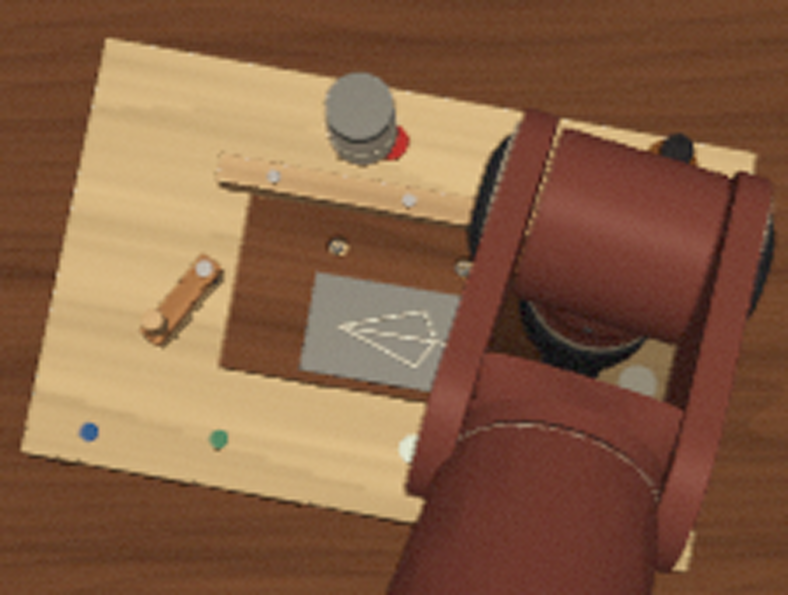

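```bash
python3 - <<'E'
from h import *
f=lambda x,y:(185+x/3.5,105+y/3.5); g=lambda x,y:(145+x/3,150+y/3)
t=cv2.imread('pics/top8.png')[:,:,1];s=cv2.imread('pics/side8.png')[:,:,1]
# corners: far-left, near-left ; near edge & left edge & far? 
tl=edge(t,f(249,200),f(221,362),w=4); tn=edge(t,f(225,369),f(400,398),w=4)
c=isect(tl,tn); print('top NL',c,[tob(onz('top',c,z))[0].round(4).tolist() for z in(.023,.031)])
sl=edge(s,g(215,372),g(350,412),w=3);sn=edge(s,g(357,408),g(445,298),w=3)
c=isect(sl,sn); print('side NL',c,[tob(onz('side',c,z))[0].round(4).tolist() for z in(.019,.023)])
print('left edge top',[tob(onz('top',tl[1]+tl[0]*k,.023))[0].round(4).tolist() for k in(-20,20)])
# where would corners of a seated plate at y offset be in side view?
for nm,z1 in(('flat',.023),('up',.0334)):
    P=np.c_[tow([(.055,.0965),(-.055,.0965)]),[z1,.023]]
    print(nm,[((p[0]-145)*3,(p[1]-150)*3) for p in proj('side',P)],[((p[0]-185)*3.5,(p[1]-105)*3.5) for p in proj('top',P)])
print('pins side',[((p[0]-145)*3,(p[1]-150)*3) for p in proj('side',np.c_[tow([(.032,-.04),(.032,.04)]),[.023]*2])])
print('pins top',[((p[0]-185)*3.5,(p[1]-105)*3.5) for p in proj('top',np.c_[tow([(.032,-.04),(.032,.04)]),[.023]*2])])
E
```

```text
top NL [246.80667 209.91548] [[-0.0572, 0.0977], [-0.0582, 0.0964]]
side NL [262.80798 289.41614] [[-0.0583, 0.0965], [-0.0607, 0.1004]]
left edge top [[-0.0459, 0.0978], [0.0422, 0.0987]]
flat [(np.float64(202.43530702244064), np.float64(368.29909137763144)), (np.float64(348.4639892155626), np.float64(412.1221246964206))] [(np.float64(252.58132328478203), np.float64(192.55017693787374)), (np.float64(218.97302612352553), np.float64(364.1000342473362))]
up [(np.float64(200.39073305419458), np.float64(356.0977015653847)), (np.float64(348.4639892155626), np.float64(412.1221246964206))] [(np.float64(250.65121040016706), np.float64(188.03048993783455)), (np.float64(218.97302612352553), np.float64(364.1000342473362))]
pins side [(np.float64(334.4129052095615), np.float64(265.3552659523268)), (np.float64(276.94064558107544), np.float64(328.12292673174153))]
pins top [(np.float64(461.3096931811203), np.float64(266.65755078214954)), (np.float64(334.8204886526479), np.float64(244.05837256128115))]
```

```bash
python3 - <<'E'
from h import *
crop('pics/side8.png','pics/s8z.png',195,220,315,300,6.5)
E
```

```text
(no output)
```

View pics/s8z.png

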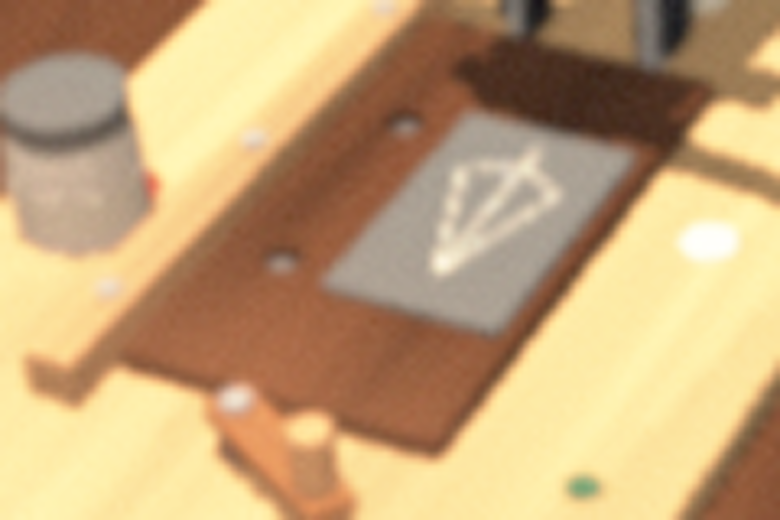

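Emit:
{"name": "apply_moves", "arguments": {"commands": [{"linear":[0.0005,0,0],"delta_rot":[0,0,0],"fingers":128},{"linear":[0.001,0,0],"delta_rot":[0,0,0],"fingers":128},{"linear":[0.001,0,0],"delta_rot":[0,0,0],"fingers":128},{"linear":[-0.01,0,0],"delta_rot":[0,0,0],"fingers":128},{"linear":[-0.025,0,-0.01],"delta_rot":[0,0,0],"fingers":128},{"linear":[-0.025,0,-0.05],"delta_rot":[0,0,0],"fingers":255},{"linear":[-0.025,-0.02,-0.09],"delta_rot":[0,0,0],"fingers":255},{"linear":[-0.025,-0.05,-0.12],"delta_rot":[0,0,0],"fingers":255}]}}

```text
time: 11.2
tool_pos: [0.5257, -0.1221, 0.1411]
tool_rot: [0.003, 0.77, 0.638, 0.001]
contact_force: [0.3, -1.0, 1.5]
gripper_width: 0.007
```

```bash
python3 look.py 9; python3 - <<'E'
from h import *
crop('pics/side9.png','pics/s9z.png',195,220,315,300,6.5)
E
```

```text
t 11.2 board [-0.0527 -0.1403] z 0.1411 psi 1.5706 tilt [ 0.005 -0.003 -1.   ] Fboard [ 0.51 -0.95] 1.46 w 0.007 j6 [-0.37 -0.08  1.9  -0.    1.32 -0.18]
```

View pics/s9z.png

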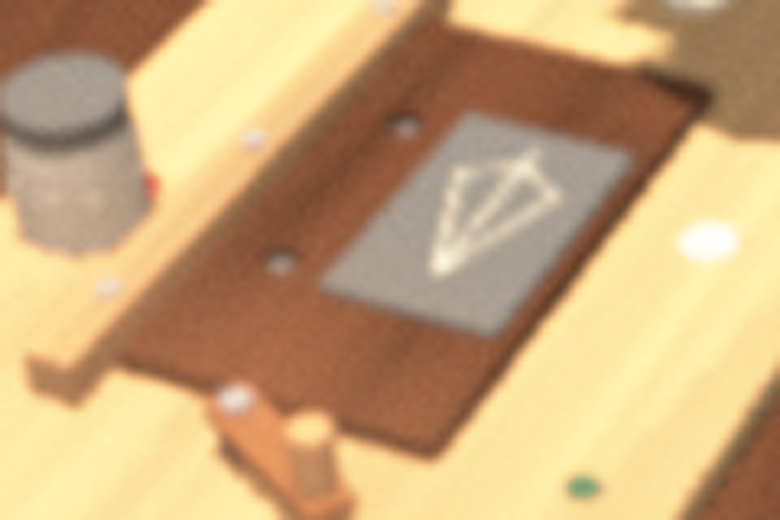

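View pics/t9.png

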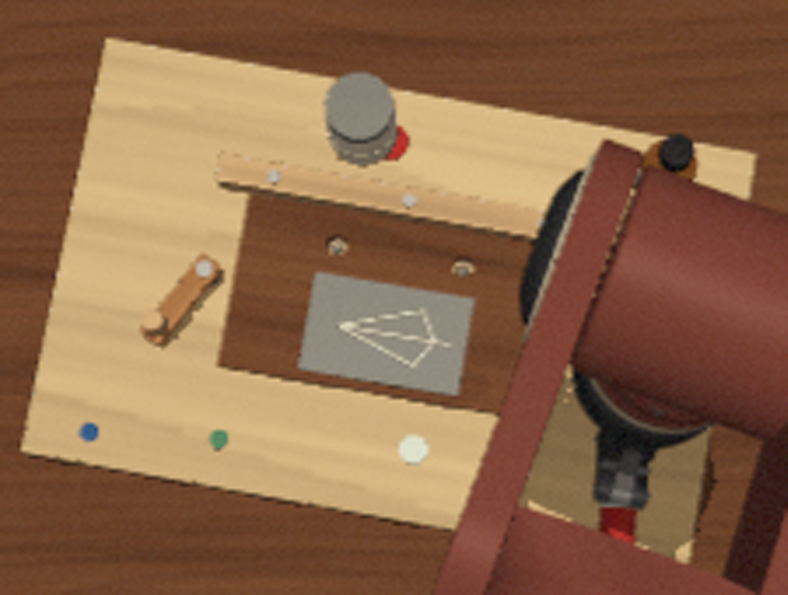

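```bash
python3 - <<'E'
from h import *
st(); go(-.023,.1715,.12,np.radians(64.4))
E
```

```text
t 11.3 board [-0.0527 -0.1402] z 0.1438 psi 1.5706 tilt [ 0.01  -0.005 -1.   ] Fboard [ 0.7  -0.29] -0.72 w -0.0 j6 [-0.37 -0.09  1.9  -0.    1.32 -0.18]
lin [0.3118, 0.0294, 0.023] rot [0.63, 0.06, 25.59]
```

Emit:
{"name": "apply_moves", "arguments": {"commands": [{"linear":[0.03,0.003,0],"delta_rot":[0,0,4],"fingers":255},{"linear":[0.07,0.007,0],"delta_rot":[0,0,8],"fingers":255},{"linear":[0.11,0.011,0],"delta_rot":[0,0,12],"fingers":255},{"linear":[0.155,0.015,0],"delta_rot":[0,0,16],"fingers":255},{"linear":[0.2,0.02,0],"delta_rot":[0,0,20],"fingers":255},{"linear":[0.245,0.024,0.01],"delta_rot":[0,0,24],"fingers":255},{"linear":[0.285,0.029,0.02],"delta_rot":[0,0,25.6],"fingers":255},{"linear":[0.312,0.029,0.023],"delta_rot":[0,0,25.6],"fingers":255}]}}

```text
time: 12.1
tool_pos: [0.6106, 0.1826, 0.1116]
tool_rot: [0.0, 0.892, 0.452, -0.001]
contact_force: [0.4, -0.7, 1.0]
gripper_width: 0.0
```

```bash
python3 look.py 10; python3 - <<'E'
from h import *
go(-.023,.1715,.039,np.radians(64.4))
E
```

```text
t 12.1 board [-0.0257  0.1748] z 0.1116 psi 1.1253 tilt [-0.002 -0.002 -1.   ] Fboard [ 0.48 -0.63] 1.0 w 0.0 j6 [ 0.17  0.18  1.68 -0.    1.28  0.81]
lin [-0.002, 0.0044, 0.073] rot [-0.05, 0.12, 0.23]
```

View pics/b10.png

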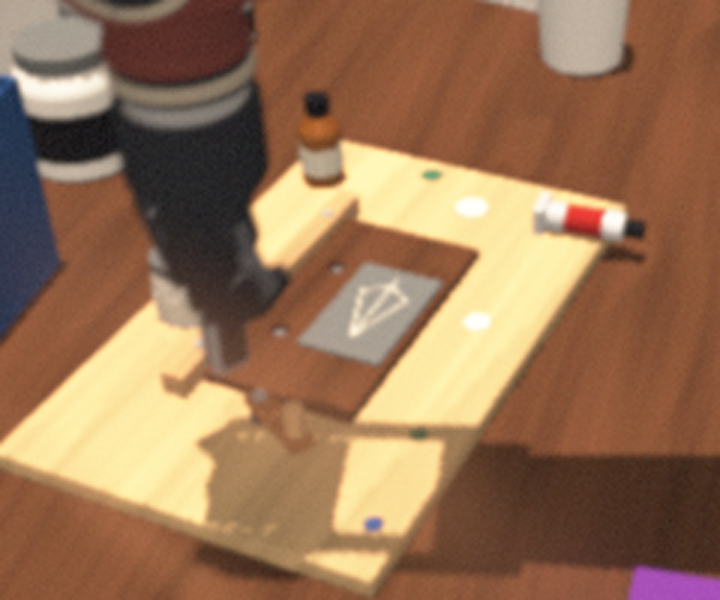

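Clear of the peg (on its left). Descend.

Emit:
{"name": "apply_moves", "arguments": {"commands": [{"linear":[-0.001,0.002,0.01],"delta_rot":[0,0,0.2],"fingers":255},{"linear":[-0.001,0.003,0.025],"delta_rot":[0,0,0.2],"fingers":255},{"linear":[-0.001,0.003,0.04],"delta_rot":[0,0,0.2],"fingers":255},{"linear":[-0.001,0.003,0.055],"delta_rot":[0,0,0.2],"fingers":255},{"linear":[-0.001,0.003,0.067],"delta_rot":[0,0,0.2],"fingers":255},{"linear":[-0.001,0.003,0.073],"delta_rot":[0,0,0.2],"fingers":255},{"linear":[-0.001,0.003,0.073],"delta_rot":[0,0,0.2],"fingers":255},{"linear":[-0.001,0.003,0.073],"delta_rot":[0,0,0.2],"fingers":255}]}}

```text
time: 13.0
tool_pos: [0.6128, 0.1783, 0.041]
tool_rot: [0.001, 0.893, 0.451, 0.0]
contact_force: [-0.0, -0.1, 0.4]
gripper_width: -0.0
```

```bash
cat > arc.py <<'E'
from h import *
import sys
# rows for peg push: args theta list (rad), OFF
OFF=float(sys.argv[1]); z=float(sys.argv[2]); ths=[float(a) for a in sys.argv[3:]]
st()
for th in ths:
    d=np.array([-np.cos(th),-np.sin(th)]);t=np.array([np.sin(th),-np.cos(th)])
    c=np.array([0,.116])+.045*d-OFF*t
    psi=np.arctan2(t[1],t[0])+np.pi
    print(th,end=' ');go(c[0],c[1],z,psi)
E
python3 look.py 11; python3 arc.py .018 .039 -.45 -.3 -.15 0 .15 .3 .4
```

```text
t 13.0 board [-0.0229  0.171 ] z 0.041 psi 1.1214 tilt [ 0.001 -0.002 -1.   ] Fboard [-0.02 -0.06] 0.35 w -0.0 j6 [ 0.17  0.26  1.71 -0.    1.16  0.8 ]
t 13.1 board [-0.0225  0.1712] z 0.0417 psi 1.1215 tilt [ 0.002 -0.001 -1.   ] Fboard [-0.67 -0.33] 0.4 w 0.001 j6 [ 0.17  0.26  1.71 -0.    1.16  0.8 ]
-0.45 lin [-0.022, -0.0008, 0.0027] rot [0.14, -0.0, 0.04]
-0.3 lin [-0.0289, -0.003, 0.0027] rot [0.14, 0.01, -8.55]
-0.15 lin [-0.0361, -0.0041, 0.0027] rot [0.14, 0.02, -17.15]
0.0 lin [-0.0433, -0.0041, 0.0027] rot [0.14, 0.03, -25.74]
0.15 lin [-0.0505, -0.0031, 0.0027] rot [0.13, 0.04, -34.34]
0.3 lin [-0.0575, -0.001, 0.0027] rot [0.13, 0.05, -42.93]
0.4 lin [-0.0619, 0.001, 0.0027] rot [0.13, 0.06, -48.66]
```

View pics/b11.png

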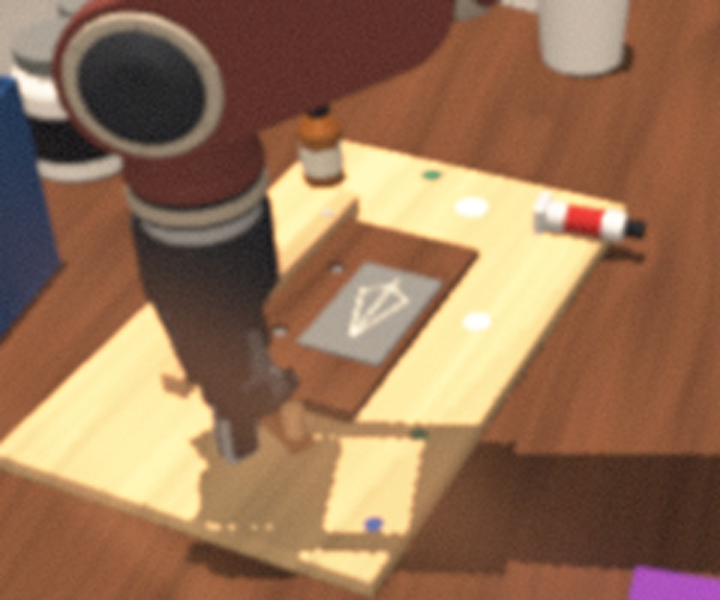

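Emit:
{"name": "apply_moves", "arguments": {"commands": [{"linear":[-0.011,-0.0005,0.001],"delta_rot":[0,0,0],"fingers":255},{"linear":[-0.022,-0.001,0.001],"delta_rot":[0,0,0],"fingers":255},{"linear":[-0.029,-0.003,0.001],"delta_rot":[0,0,-8.5],"fingers":255},{"linear":[-0.036,-0.004,0.001],"delta_rot":[0,0,-17],"fingers":255},{"linear":[-0.0433,-0.004,0.001],"delta_rot":[0,0,-25.5],"fingers":255},{"linear":[-0.0505,-0.003,0.001],"delta_rot":[0,0,-34],"fingers":255},{"linear":[-0.0575,-0.001,0.001],"delta_rot":[0,0,-42.5],"fingers":255},{"linear":[-0.062,0.001,0.001],"delta_rot":[0,0,-48.5],"fingers":255}]}}

```text
time: 13.9
tool_pos: [0.5756, 0.127, 0.0399]
tool_rot: [0.0, 0.627, 0.779, -0.001]
contact_force: [-0.0, 0.6, 0.5]
gripper_width: 0.001
```

```bash
python3 look.py 12; python3 arc.py .018 .040 .4 .53 .66 .79 .92 1.05 1.18 1.3
```

```text
t 13.9 board [-0.0499  0.1137] z 0.0399 psi 1.9723 tilt [ 0.    -0.001 -1.   ] Fboard [-0.11  0.56] 0.47 w 0.001 j6 [ 0.09  0.16  1.83 -0.    1.14 -0.12]
t 14.0 board [-0.0496  0.1135] z 0.0399 psi 1.9666 tilt [ 0.    -0.002 -1.   ] Fboard [0.63 0.75] 0.41 w -0.0 j6 [ 0.09  0.16  1.83 -0.    1.14 -0.12]
0.4 lin [0.0009, 0.0017, -0.0001] rot [-0.01, 0.11, -0.24]
0.53 lin [-0.005, -0.0002, -0.0001] rot [-0.02, 0.11, -7.69]
0.66 lin [-0.0112, -0.0014, -0.0001] rot [-0.03, 0.11, -15.14]
0.79 lin [-0.0175, -0.0017, -0.0001] rot [-0.03, 0.11, -22.59]
0.92 lin [-0.0238, -0.0012, -0.0001] rot [-0.04, 0.1, -30.03]
1.05 lin [-0.03, 0.0001, -0.0001] rot [-0.05, 0.1, -37.48]
1.18 lin [-0.0359, 0.0022, -0.0001] rot [-0.05, 0.1, -44.93]
1.3 lin [-0.0411, 0.0048, -0.0] rot [-0.06, 0.1, -51.81]
```

View pics/b12.png

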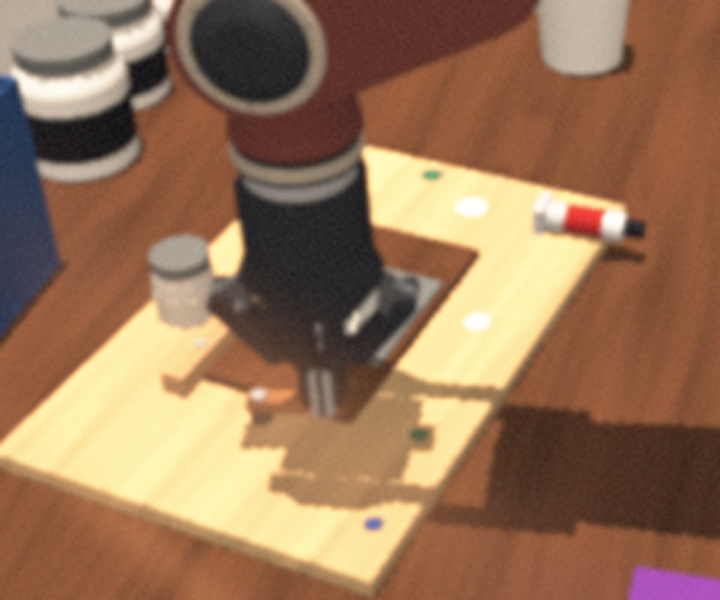

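View pics/t12.png

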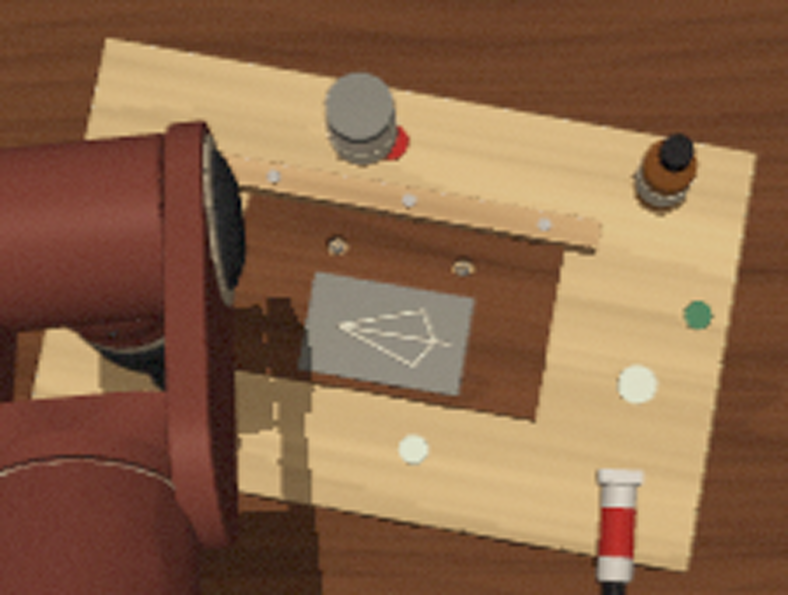

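Emit:
{"name": "apply_moves", "arguments": {"commands": [{"linear":[-0.005,0,0],"delta_rot":[0,0,-7.5],"fingers":255},{"linear":[-0.011,-0.0014,0],"delta_rot":[0,0,-15],"fingers":255},{"linear":[-0.0175,-0.0017,0],"delta_rot":[0,0,-22.5],"fingers":255},{"linear":[-0.024,-0.0012,0],"delta_rot":[0,0,-30],"fingers":255},{"linear":[-0.03,0,0],"delta_rot":[0,0,-37.5],"fingers":255},{"linear":[-0.036,0.002,0],"delta_rot":[0,0,-45],"fingers":255},{"linear":[-0.041,0.005,0],"delta_rot":[0,0,-52],"fingers":255},{"linear":[-0.041,0.005,0],"delta_rot":[0,0,-52],"fingers":255}]}}

```text
time: 14.8
tool_pos: [0.5898, 0.0881, 0.0398]
tool_rot: [0.0, 0.226, 0.974, -0.001]
contact_force: [-0.0, -0.9, -0.1]
gripper_width: -0.003
```

```bash
python3 look.py 13; python3 arc.py .018 .040 1.3 1.4 1.5 1.57 1.65
```

```text
t 14.8 board [-0.0287  0.0781] z 0.0398 psi 2.8723 tilt [ 0.    -0.002 -1.   ] Fboard [ 0.15 -0.89] -0.11 w -0.003 j6 [ 0.02  0.18  1.82 -0.    1.15 -1.09]
t 14.9 board [-0.0289  0.0787] z 0.0398 psi 2.8714 tilt [ 0.    -0.002 -1.   ] Fboard [ 0.52 -0.64] -0.5 w 0.004 j6 [ 0.03  0.18  1.82 -0.    1.15 -1.09]
1.3 lin [0.0001, -0.0013, -0.0002] rot [-0.08, 0.05, 0.03]
1.4 lin [-0.0045, -0.0029, -0.0002] rot [-0.08, 0.05, -5.69]
1.5 lin [-0.0092, -0.004, -0.0002] rot [-0.08, 0.05, -11.42]
1.57 lin [-0.0125, -0.0045, -0.0002] rot [-0.08, 0.04, -15.43]
1.65 lin [-0.0164, -0.0047, -0.0002] rot [-0.09, 0.04, -20.02]
```

View pics/b13.png

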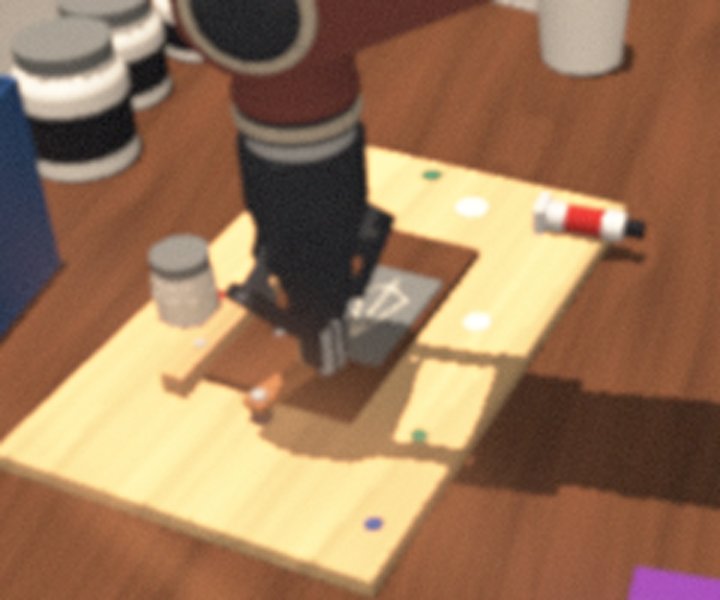

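Emit:
{"name": "apply_moves", "arguments": {"commands": [{"linear":[-0.0025,-0.002,0],"delta_rot":[0,0,-3],"fingers":255},{"linear":[-0.0045,-0.003,0],"delta_rot":[0,0,-6],"fingers":255},{"linear":[-0.007,-0.0035,0],"delta_rot":[0,0,-9],"fingers":255},{"linear":[-0.009,-0.004,0],"delta_rot":[0,0,-12],"fingers":255},{"linear":[-0.011,-0.0045,0],"delta_rot":[0,0,-15],"fingers":255},{"linear":[-0.0125,-0.0045,0],"delta_rot":[0,0,-15],"fingers":255},{"linear":[-0.0125,-0.0045,0],"delta_rot":[0,0,-15],"fingers":255},{"linear":[-0.0125,-0.0045,0],"delta_rot":[0,0,-15],"fingers":255}]}}

```text
time: 15.7
tool_pos: [0.5986, 0.0795, 0.0396]
tool_rot: [-0.0, 0.096, 0.995, -0.001]
contact_force: [-1.6, 1.4, 0.8]
gripper_width: 0.0
```

```bash
python3 look.py 14;
```

```text
t 15.7 board [-0.0185  0.0713] z 0.0396 psi 3.1358 tilt [-0.001 -0.001 -1.   ] Fboard [-1.87  1.03] 0.81 w 0.0 j6 [ 0.01  0.19  1.8  -0.    1.15 -1.37]
```

View pics/b14.png

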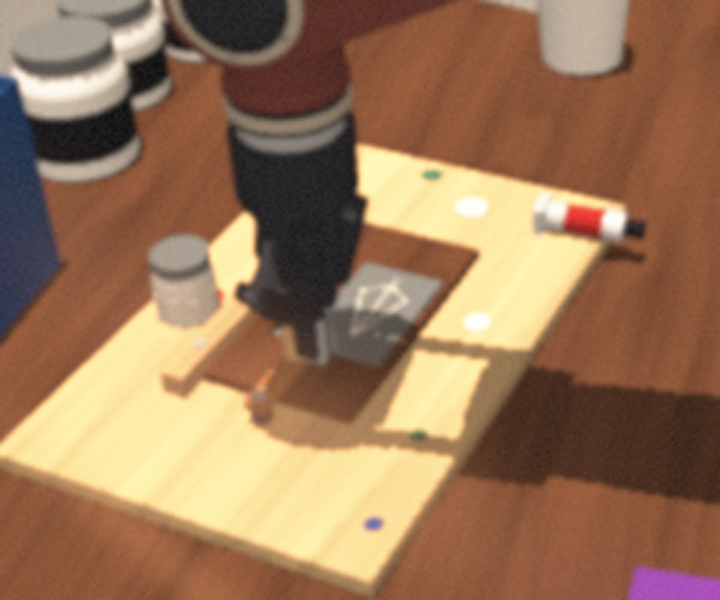

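Emit:
{"name": "apply_moves", "arguments": {"commands": [{"linear":[-0.0005,0,0],"delta_rot":[0,0,0],"fingers":255},{"linear":[-0.001,0,0],"delta_rot":[0,0,0],"fingers":255},{"linear":[-0.0015,0,0],"delta_rot":[0,0,0],"fingers":255},{"linear":[-0.002,0,0],"delta_rot":[0,0,0],"fingers":255},{"linear":[-0.0025,0,0],"delta_rot":[0,0,0],"fingers":255},{"linear":[-0.003,0,0],"delta_rot":[0,0,0],"fingers":255},{"linear":[-0.003,0,0],"delta_rot":[0,0,0],"fingers":255},{"linear":[-0.003,0,0],"delta_rot":[0,0,0],"fingers":255}]}}

```text
time: 16.6
tool_pos: [0.5991, 0.0792, 0.0393]
tool_rot: [-0.004, 0.095, 0.995, -0.001]
contact_force: [-11.7, 2.6, 7.7]
gripper_width: 0.0
```

```bash
python3 -c "
from h import *
st()"
```

```text
t 16.6 board [-0.0179  0.0711] z 0.0393 psi 3.1369 tilt [-0.008 -0.001 -1.   ] Fboard [-11.94   0.35] 7.69 w 0.0 j6 [ 0.01  0.2   1.79 -0.    1.16 -1.37]
```

Emit:
{"name": "apply_moves", "arguments": {"commands": [{"linear":[0.004,0,0],"delta_rot":[0,0,0],"fingers":255},{"linear":[0.02,0,0],"delta_rot":[0,0,0],"fingers":255},{"linear":[0.04,0,0],"delta_rot":[0,0,0],"fingers":255},{"linear":[0.05,0,-0.03],"delta_rot":[0,0,0],"fingers":255},{"linear":[0.06,0,-0.07],"delta_rot":[0,0,0],"fingers":255},{"linear":[0.09,0.0,-0.11],"delta_rot":[0,0,0],"fingers":255},{"linear":[0.12,0,-0.14],"delta_rot":[0,0,0],"fingers":255},{"linear":[0.13,0,-0.15],"delta_rot":[0,0,0],"fingers":255}]}}

```text
time: 17.4
tool_pos: [0.4754, 0.1038, 0.1945]
tool_rot: [0.005, 0.095, 0.995, -0.0]
contact_force: [1.1, 0.8, 0.8]
gripper_width: -0.001
```

Emit:
{"name": "apply_moves", "arguments": {"commands": [{"linear":[0,0.03,0],"delta_rot":[0,0,0],"fingers":255},{"linear":[0,0.06,0],"delta_rot":[0,0,0],"fingers":255},{"linear":[0,0.1,0],"delta_rot":[0,0,0],"fingers":255},{"linear":[0,0.14,0],"delta_rot":[0,0,0],"fingers":255},{"linear":[0,0.17,0],"delta_rot":[0,0,0],"fingers":255},{"linear":[0,0.19,0],"delta_rot":[0,0,0],"fingers":255},{"linear":[0,0.2,0],"delta_rot":[0,0,0],"fingers":255},{"linear":[0,0.2,0],"delta_rot":[0,0,0],"fingers":255}]}}

```text
time: 18.2
tool_pos: [0.5128, 0.3005, 0.1895]
tool_rot: [0.001, 0.095, 0.995, -0.001]
contact_force: [0.6, 0.8, 0.0]
gripper_width: -0.004
```

```bash
python3 look.py 15
```

```text
t 18.2 board [-0.1437  0.2726] z 0.1895 psi 3.1381 tilt [ 0.001 -0.002 -1.   ] Fboard [0.4  0.89] 0.0 w -0.004 j6 [ 0.41  0.01  1.73 -0.    1.4  -0.97]
```

View pics/b15.png

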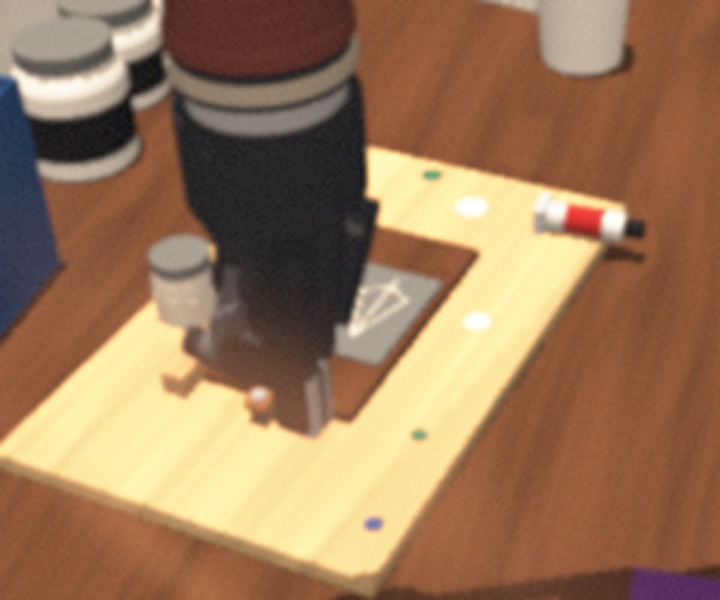

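View pics/t15.png

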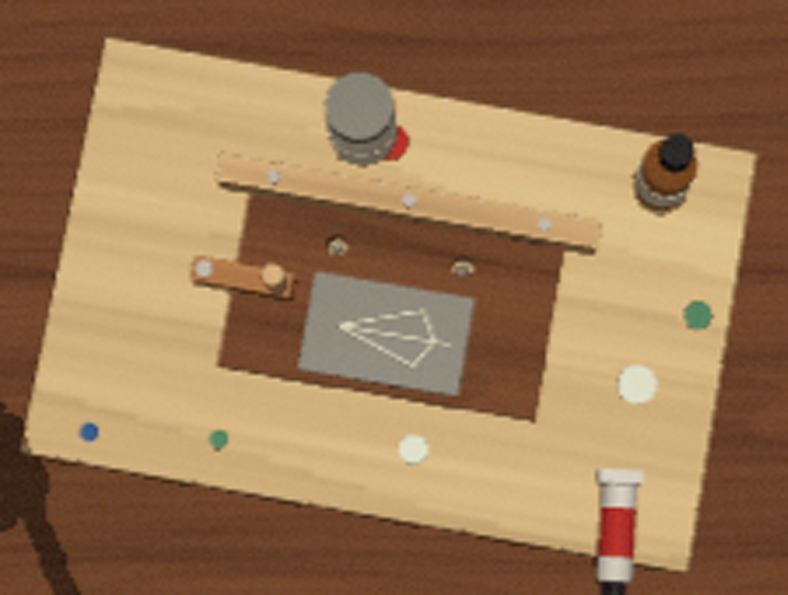

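```bash
python3 - <<'E'
from h import *
f=lambda x,y:(185+x/3.5,105+y/3.5)
im=cv2.imread('pics/top15.png')[:,:,1]
print('peg',tob(onz('top',[f(274,275)],.0555)),'pivot',tob(onz('top',[f(203,268)],.0335)))
q=quad(im,[f(249,193),f(562,253),f(535,421),f(219,367)],w=4,m=.2)
P=tob(onz('top',q,.023)); print(P.round(4).tolist(),P.mean(0))
# tops of bystanders unchanged?
a=cv2.imread('pics/top0.png').astype(int);b=cv2.imread('pics/top15.png').astype(int)
for n,(x,y) in dict(ink=(375,153),jar=(288,138),tube=(361,255)).items(): print(n,np.abs(a-b)[y-14:y+14,x-10:x+10].mean().round(2))
crop('pics/top15.png','pics/t15z.png',245,155,350,230,7)
E
```

```text
peg [[-0.00041312  0.06899403]] pivot [[0.00043539 0.11579323]]
[[0.0595, 0.0994], [0.058, -0.0995], [-0.055, -0.1011], [-0.0569, 0.0986]] [ 0.00138829 -0.00061711]
ink 2.55
jar 2.09
tube 2.04
```

View pics/t15z.png

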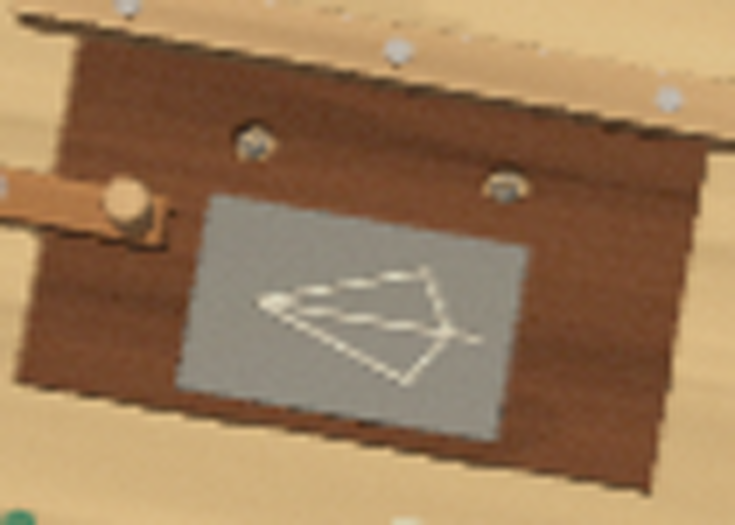

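Emit:
{"name": "apply_moves", "arguments": {"commands": [{"linear":[0.03,0.0,-0.03],"delta_rot":[0,0,0],"fingers":255},{"linear":[0.06,0.0,-0.06],"delta_rot":[0,0,0],"fingers":255},{"linear":[0.09,0.0,-0.08],"delta_rot":[0,0,0],"fingers":255},{"linear":[0.11,0.0,-0.1],"delta_rot":[0,0,0],"fingers":255},{"linear":[0.12,0.0,-0.12],"delta_rot":[0,0,0],"fingers":255},{"linear":[0.12,0.0,-0.14],"delta_rot":[0,0,0],"fingers":255},{"linear":[0.12,0.0,-0.14],"delta_rot":[0,0,0],"fingers":255},{"linear":[0.12,0.0,-0.14],"delta_rot":[0,0,0],"fingers":255}]}}

```text
time: 19.1
tool_pos: [0.3948, 0.3222, 0.3292]
tool_rot: [0.001, 0.096, 0.995, -0.001]
contact_force: [0.3, -0.4, -0.9]
gripper_width: -0.001
```

```bash
python3 look.py 16; python3 -c "
from h import *
crop('pics/side16.png','pics/s16z.png',195,220,315,300,6.5)"
```

```text
t 19.1 board [-0.2637  0.272 ] z 0.3292 psi 3.1359 tilt [ 0.001 -0.001 -1.   ] Fboard [ 0.33 -0.38] -0.89 w -0.001 j6 [ 0.54 -0.27  1.75 -0.    1.66 -0.84]
```

View pics/s16z.png

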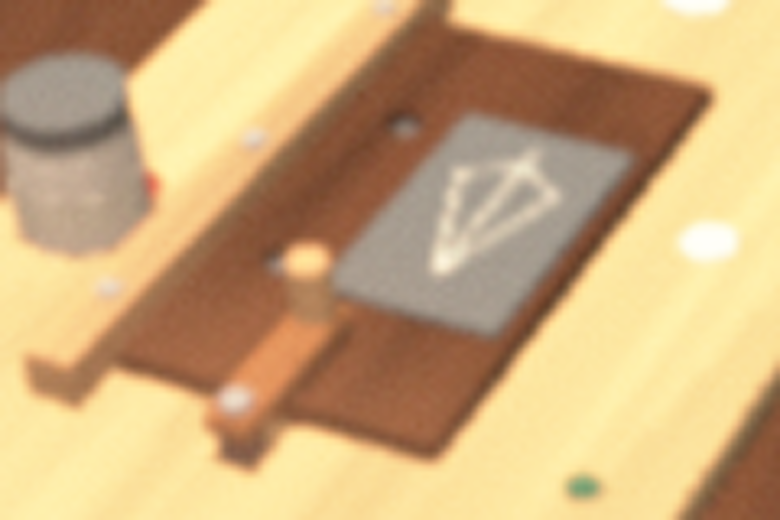

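The plate lies flat with pins in both holes, and the button lies across its left end. I'm handing in.

```bash
python3 -c "
from plant import job_done
print(job_done())"
```

```text
the job is handed in; nothing more can be done
None
```

The job is handed in at about 19 s of the 58 s. The plate is down over both pins, and the turn button lies across its left end against its stop.

**What I did:** With half-open fingertips I pushed the plate's near edge until it met the fence, at about 7 N. I then slid it about 43 mm to the left by its right edge until both holes dropped over the pins. With shut fingers I swept the button's peg round until the force rose to about 12 N at the stop, then backed the arm well clear.

**Last checks:**
- **Plate:** Both views show the pins in the holes and the plate lying flat. Its measured centre is about 1.4 mm (x) and 0.6 mm (y) from home.
- **Button:** The peg measured at board (0, +69) mm, against (0, +71) expected at the stop.
- **Other things:** The ink bottle, pigment jar and paint tube look the same in the before and after pictures. I did not run that comparison on the brush tub or paint bottle, but the arm stayed clear of both.
- **One that disagreed:** The last top-view edge fit made the plate about 114 mm deep instead of 110 mm. I put this down to the fit catching the shadow line at the fence. The left corner positions in the side view, and the bar passing freely over the plate, both point to it being flat.

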